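# Set the step attenuator to its third click

## Task

The step attenuator on the test bench has been left at an unknown setting. With the fingertips push its lever all the way back to the zero stop, at the end of the box where the two brass sockets are, then push it the other way, counting the clicks from the stop, and leave it resting in the third click without ever running past that. Only push the lever, never pinch it between the fingers, and leave the amplifier's knob, the speakers and the calibrator as they are.

Things in the scene. Friction and masses are not known exactly. Their poses are not given: they have to be found in the camera images.
- attenuator: Step attenuator: a fixed bare-aluminium box, 110 mm (its x) by 180 mm (its y) by 60 mm high, turned up to 0.7 rad either way. Origin: centre of its underside, on the bench; z up. The lever slides in a black slot along y, at x = 0 of its flat top panel. Two brass sockets (16 mm diameter, 22 mm long) stick out of its -y end, the zero end. Lines mark the notches, the zero one longer.
- slide_lever (a joint): Lever's position in the slot, m: 0 at the zero stop, growing along the attenuator's +y (away from the sockets) to 0.096 at the far stop. Seven notches 16 mm apart: 0 (at the stop), 0.016, 0.032, 0.048 (third click) and so on. At the zero stop it will not yield (a notch may take up to 13 N when pushed at speed). Starts in or near the first, second or third notch after zero.
- lever_top (a point): Centre of the lever's top edge, 98 mm above the bench and 38 mm above the panel. The lever is an upright paddle: a steel blade 24 mm (attenuator x) by 6 mm (y) that overtops by 4 mm two black cheeks on its two flat faces. With the cheeks it is 30 mm (x) by 14 mm (y). Axes as the attenuator's.
- cheek_zero: Lever's black cheek on the zero-stop side (attenuator -y): 30 by 4 by 31 mm. Origin: centre of its lower edge, 3 mm above the panel, 5 mm from the lever's middle plane. Push here to go away from zero. A spring ball resists leaving a notch with 5 to 8 N, fading to under 1.5 N from 2 mm before halfway; about 2 mm past halfway the lever snaps on into the next notch by itself, off the finger: one click.
- cheek_far: Lever's black cheek on the side away from the zero stop (attenuator +y), the same size. Push here to go towards zero; the notches feel the same that way.
- zero_stop (a point): Point of the panel surface, 60 mm above the bench, in the middle of the slot, over which the lever's middle stands when it is at the zero stop.
- amplifier: Bystander: a fixed white box 120 by 120 by 70 mm with a rotary knob on top (knob top about 120 mm above the bench), beside the attenuator, to its left or its right. Origin: centre of its underside.
- amp_knob (a joint): Angle of the amplifier's knob, in rad; to be left alone.
- speaker_a: Bystander: a loose small black speaker, 44 by 44 by 22 mm, lying on the bench on the attenuator's -x side. Origin: centre of its underside.
- speaker_b: Bystander: a second loose speaker, the same, also on the attenuator's -x side.
- calibrator: Bystander: a loose dark steel microphone calibrator standing on the bench on the attenuator's +x side: round, 40 mm diameter, 80 mm high, narrower (26 mm) at the top. Origin: centre of its underside.

How it is judged:
By the outcome, as a careful person would: the job done as asked, in the order asked, and still so for the second after the job is handed in, with the robot touching nothing.
It also fails if it takes over 72 s, if anything falls off the work surface, if the arm or the gripper's body presses on something with over 40 N, if the wrist force passes 120 N, or if a joint passes its speed limit or range.

## Robot

A 7-joint arm with a two-finger parallel gripper is mounted at the origin on the work surface. World frame = base frame: x ahead of the robot, y to its left, z up, the work surface at z = 0. Lengths are in m, angles in rad, forces in N, time in s.
With the tool pointing down it reaches from about 0.4 to 0.85 m from the base axis. Payload 10.4 kg.
Tool frame: the origin (TCP) lies at the very end of the fingers, on their centre line; the grasp point (between the pads) lies 19 mm behind it (manip.pinch_z is the distance from the TCP to the grasp point, in m); z points along the fingers, y is the line along which they close (so a half turn about z gives the same grasp; the last joint's range is limited). The gripper opens to 85 mm and grips with 20 to 120 N. Pads are 22 mm wide; open, the fingers measure 114 mm over their backs; the gripper's body (76 mm by 85 mm) begins 54 mm behind the grasp point. The pads swing forward as they close: fully open they stand 13 mm farther back than shut.
Start: joints at [-0.023, 0.332, -0.065, 1.46, 0.022, 1.35, -0.088], TCP at [0.625, 0, 0.231] pointing down, gripper open.
Joint ranges: [-2.6, 2.6], [-0.5, 2.12], [-1.47, 1.34], [0.16, 2.42], [-1.27, 4.41], [0.06, 2.06], [-2.6, 2.6]. Speed limits (rad/s): [2.22, 2.22, 2.79, 2.79, 3.14, 3.14, 3.14].

## Interface

Orientations are given as a unit quaternion [x, y, z, w].
In Python, from workcell import manip gives the robot as it stands. The module is installed in compiled form; this text tells all that it offers.
- The arm moves only by the shell command python3 -m creep 'ROWS' [OPENING] [FORCE]. ROWS is a JSON object of lists of equal length, an entry for each row: "slide": the shift along the tool's x, y, z in m, a list of three; "twist": the turn about the tool's z in degrees. A call has 1 to 8 rows; each row shifts and turns the commanded pose from where the row before left it, along the tool's axes as they then stand; what a row does not reach is not made up. A row lasts 1/8 s, in which the tool goes at most 62.5 mm and 10.7 degrees, less where a joint would pass 70% of its speed; a pose out of reach is approached as far as the arm can. A call with a gripper value outside its range is refused whole. OPENING is the opening in per cent of the stroke, from 0 (shut) to 100 (fully open), set as the call begins (- or left out, the last holds). The fingers move at their own pace and stop on an object; FORCE is the grip in N (left out, the last holds). Time passes only in rows, so rows that do not move let the fingers close. It gives the time, the measured TCP pose, the force, the opening and the grip force at its end, in the units of the state.
- manip.get_obs(): the state, without advancing time (a new reading comes with each control period).
- manip.camera(name): name is "scene" or "side" or "wrist"; returns (picture, depth): 384x512x3 uint8, blue, green, red; 384x512 float32, m along the optical axis (not along the pixel's ray), 0 where there is no reading.
- manip.camera_params(name): a dict with "intrinsics" (3x3 intrinsics, pixels), "R" (3x3) and "t" (3): a world point X has camera coordinates R X + t. Camera axes: x right, y down, z forward; pixel columns grow to the right and rows downward; lengths in m; the calibration is good to about 2 mm. A picture is of the moment at which its call begins: read the wrist's pose just before it. camera_params takes no time and is no camera call; for the wrist camera it gives the pose at the moment of the call.
- manip.hand_in(): hands the job in; it is judged then, once.
The state is a dict: "clock": time; "joint_pos": joint angles; "joint_velocities": joint speeds; "tau": joint torques, N m; "position": TCP position; "ee_rot": TCP orientation; "ft_force": force on the tool from outside, world axes, zero at the start; "torque": the same for the moment, N m; "grip_width": opening from 0.0 (shut) to 1.0 (fully open); "grasp_force": force on a finger pad.
Only numpy, scipy, OpenCV 4.12 (cv2) and the standard library are available. Lean on these libraries where they do the work, as an engineer would, in place of code of your own. Each camera call takes 0.05 s, during which the arm holds its last target. There are 200 camera calls.

## Working session

There is one attempt and no reset: what is moved stays moved. The work goes in short steps, Python scripts to look and compute and a shell command to move; the robot and the scene stay as the last step left them, time stands still between calls to the robot, and variables do not carry over. Pictures are saved under pics/ and viewed, at most 10 in all, crops included, and the job is handed in when it is done.

```bash
mkdir -p pics; python3 - <<'E'
from workcell import manip
import cv2,numpy as np
o=manip.get_obs();print(o['clock'],o['position'],o['ee_rot'],o['grip_width'])
ims=[]
for n in("scene","wrist"):
    p,d=manip.camera(n);np.savez(f'{n}0.npz',p=p,d=d,**manip.camera_params(n));cv2.imwrite(f'pics/{n}0.png',p)
E
```

```text
0.0 [6.24619481e-01 5.42630298e-06 2.30480789e-01] [ 7.07094407e-01  7.07118766e-01 -5.47254440e-04 -5.00604462e-04] 1.0032200266893028
```

View pics/scene0.png

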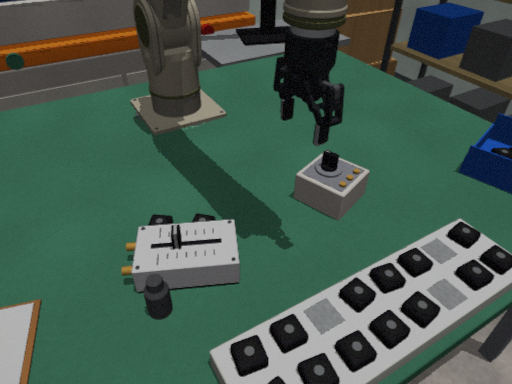

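View pics/wrist0.png

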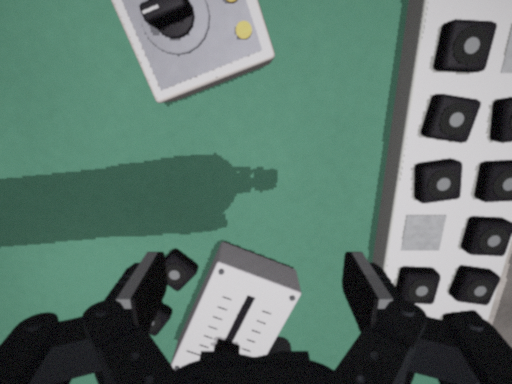

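The scene view shows the attenuator at about (187,252), with its brass sockets at the left, (128,247) and (127,270), and the lever near (176,236). The speakers are behind it, the calibrator in front at (157,297), and the amplifier to the right at (332,182). The wrist view shows the far end of the panel, with the slot around (240,310).

```bash
cat > h.py <<'E'
import numpy as np,cv2
def cloud(f):
    z=np.load(f);d=z['d'];K=z['intrinsics'];v,u=np.mgrid[:384,:512]
    c=np.stack([(u-K[0,2])/K[0,0]*d,(v-K[1,2])/K[1,1]*d,d],-1)
    X=(c-z['t'])@z['R'];X[d==0]=np.nan
    return X,z['p']
E
python3 - <<'E'
from h import *
X,p=cloud('scene0.npz')
for uv in[(128,247),(127,270),(187,230),(176,228),(157,280),(330,155),(160,218),(203,218)]:print(uv,X[uv[1],uv[0]].round(3))
sub=np.zeros((384,512),bool);sub[215:295,115:245]=1
m=sub&(abs(X[...,2]-.06)<.006)
P=X[m][:,:2];r=cv2.minAreaRect(P.astype(np.float32));print('panel',m.sum(),r,cv2.boxPoints(r).round(3).tolist())
m=sub&(X[...,2]>.075);m[270:]=0
print('lever',m.sum(),X[m].mean(0).round(4),X[m].min(0).round(3),X[m].max(0).round(3))
X,p=cloud('wrist0.npz')
m=(abs(X[...,2]-.06)<.006)&(X[...,0]>.5)
z=np.load('wrist0.npz');print(z['R'].round(3),z['t'])
im=cv2.imread('pics/scene0.png')[200:320,100:260];cv2.imwrite('pics/crop.png',cv2.resize(im,None,fx=5,fy=5,interpolation=cv2.INTER_CUBIC)[:600,:800])
E
```

```text
(128, 247) [nan nan nan]
(127, 270) [ 0.587 -0.32   0.04 ]
(187, 230) [ 0.565 -0.199  0.057]
(176, 228) [ 0.589 -0.225  0.096]
(157, 280) [ 0.664 -0.288  0.079]
(330, 155) [0.559 0.136 0.11 ]
(160, 218) [ 0.472 -0.222  0.022]
(203, 218) [ 0.517 -0.147  0.024]
panel 4730 ((0.6190245747566223, -0.2221708446741104), (0.1801658570766449, 0.15898655354976654), 67.01774597167969) [[0.5109999775886536, -0.27399998903274536], [0.6570000052452087, -0.335999995470047], [0.7269999980926514, -0.17000000178813934], [0.5809999704360962, -0.1080000028014183]]
lever 172 [ 0.5961 -0.229   0.0894] [ 0.576 -0.24   0.075] [ 0.608 -0.216  0.098]
[[ 1.    -0.002 -0.002]
 [-0.001 -0.948  0.317]
 [-0.003 -0.317 -0.948]] [-0.62323694 -0.038988    0.38124184]
```

View pics/crop.png

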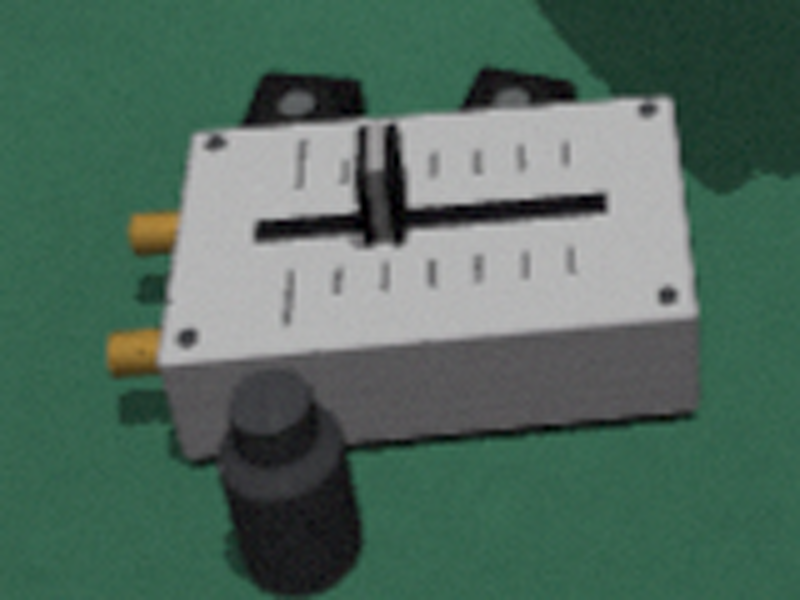

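The crop shows the sockets at the left, at crop (155,232) and (135,352). The zero line is at x≈292 and the lever stands on the third line (second notch), about (383,240) at its base.

```bash
cat >> h.py <<'E'
def onplane(f,uv,h):
    z=np.load(f);K=z['intrinsics'];R=z['R'];t=z['t']
    uv=np.atleast_2d(uv).astype(float);r=np.c_[(uv[:,0]-K[0,2])/K[0,0],(uv[:,1]-K[1,2])/K[1,1],np.ones(len(uv))]@R
    C=-R.T@t;s=(h-C[2])/r[:,2];return C+r*s[:,None]
E
python3 - <<'E'
from h import *
c=lambda l:np.array(l)/5+[100,200]-.4
S=onplane('scene0.npz',c([(215,142),(187,338),(648,108),(668,295)]),.06)[:,:2]
ctr=S.mean(0);ydir=(S[2]+S[3]-S[0]-S[1]);ydir/=np.linalg.norm(ydir);xd=np.array([ydir[1],-ydir[0]])
yaw=np.arctan2(-ydir[0],ydir[1])
print('centre',ctr,'yaw',yaw,'deg',np.degrees(yaw))
loc=lambda P:np.c_[(P[:,:2]-ctr)@xd,(P[:,:2]-ctr)@ydir].round(4)
print('screws',loc(S))
print('lines',loc(onplane('scene0.npz',c([(300,165),(289,298),(345,172),(337,280),(385,275),(433,165),(432,272),(565,153),(571,260)]),.06)))
print('slot ends',loc(onplane('scene0.npz',c([(256,231),(607,204)]),.06)))
print('lever top',loc(onplane('scene0.npz',c([(378,130),(376,126)]),.098)))
X,p=cloud('scene0.npz')
m=(X[...,2]>.093)&(X[...,2]<.102);m[:,:160]=0;m[:,195:]=0;m[260:]=0
print('lever top depth',m.sum(),loc(X[m]).mean(0),loc(X[m]).min(0),loc(X[m]).max(0))
for n,uv in(('cal',(157,280)),('spA',(160,220)),('spB',(203,219))):print(n,X[uv[1],uv[0]],loc(X[uv[1],uv[0]][None]))
E
```

```text
centre [ 0.59643449 -0.21318586] yaw -0.4056433982190785 deg -23.241654705297773
screws [[-0.0462 -0.08  ]
 [ 0.0462 -0.0802]
 [-0.0462  0.0802]
 [ 0.0462  0.0801]]
lines [[-0.0306 -0.0482]
 [ 0.0326 -0.0479]
 [-0.0252 -0.0318]
 [ 0.0264 -0.0321]
 [ 0.026  -0.0159]
 [-0.0251 -0.0001]
 [ 0.0265  0.0001]
 [-0.0258  0.048 ]
 [ 0.0266  0.0479]]
slot ends [[ 0.0003 -0.0614]
 [ 0.0015  0.0619]]
lever top [[-0.0063 -0.015 ]
 [-0.0084 -0.0158]]
lever top depth 167 [-0.34100359 -0.02347246] [-0.5882 -0.0761] [0.0162 0.0201]
cal [ 0.66385008 -0.28773316  0.07859362] [[ 0.0914 -0.0419]]
spA [ 0.47805505 -0.22460172  0.02265353] [[-0.1043 -0.0572]]
spB [ 0.51883564 -0.14782465  0.02295855] [[-0.0971  0.0294]]
```

The lever is in the second notch (local y ≈ -16 mm; zero stop at -48 mm). After a +23.25° twist, tool x lies along attenuator y and tool y along attenuator x. I'll shut the fingers and go above the far side of the lever.

```bash
cat >> h.py <<'E'
CTR=np.array([.59643,-.21319]);YAW=-.40564
def st():
    from workcell import manip
    from scipy.spatial.transform import Rotation as Ro
    o=manip.get_obs();yd=np.array([-np.sin(YAW),np.cos(YAW)]);xd=np.array([yd[1],-yd[0]])
    p=np.array(o['position'])[:2]-CTR;R=Ro.from_quat(o['ee_rot']).as_matrix();f=np.array(o['ft_force'])
    print('t',round(o['clock'],2),'loc mm',(1e3*np.array([p@xd,p@yd,o['position'][2]])).round(1),'F x,y,z',np.round([f[:2]@xd,f[:2]@yd,f[2]],1),
     'toolx err deg',np.degrees([R[:2,0]@xd,R[2,0],R[2,1]]).round(2),'grip',round(o['grip_width'],2))
E
python3 -m creep '{"slide":[[0,0,0],[0,0,0],[0,0,0],[-0.037,0.0117,0],[-0.037,0.0117,0],[-0.037,0.0117,0],[-0.037,0.0117,0],[-0.037,0.0117,0]],"twist":[7.75,7.75,7.75,0,0,0,0,0]}' 0 20
python3 -c "
from h import *;st()
from workcell import manip
p,d=manip.camera('wrist');np.savez('w1.npz',p=p,d=d,**manip.camera_params('wrist'));cv2.imwrite('pics/w1.png',p)
st()"
```

```text
clock: 1.1
position: [0.6053, -0.1942, 0.2309]
ee_rot: [0.835, 0.55, -0.0, -0.0]
ft_force: [0.6, -0.0, 0.3]
grip_width: -0.006
grasp_force: 0.0
t 1.1 loc mm [  0.7  21.  230.9] F x,y,z [0.5 0.2 0.3] toolx err deg [ 0.   -0.   -0.04] grip -0.01
t 1.15 loc mm [  1.9  13.9 230.8] F x,y,z [-1.3 -5.8  0. ] toolx err deg [ 0.39 -0.21 -0.  ] grip 0.0
```

View pics/w1.png

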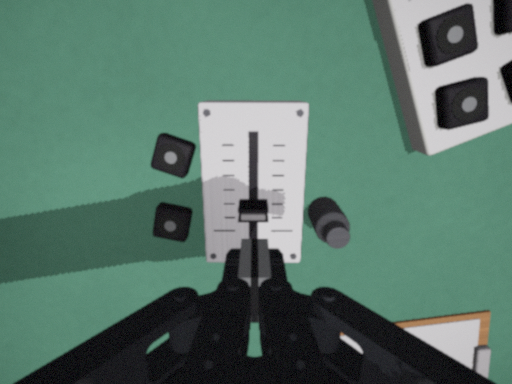

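Wrist view: the lever top is at (253,210), the slot runs vertically, and the fingers are aligned with it. The fast move overshot a few mm at its end, so I'll let it settle and then descend in slower steps.

```bash
python3 -m creep '{"slide":[[0,0,0],[0,0,0],[0,0,0.02],[0,0,0.03],[0,0,0.03],[0,0,0.015],[0,0,0],[0,0,0]],"twist":[0,0,0,0,0,0,0,0]}' >/dev/null
python3 -c "
from h import *;st()
S=onplane('w1.npz',[(207,113),(299,113),(209,257),(297,257)],.06)[:,:2]-CTR
yd=np.array([-np.sin(YAW),np.cos(YAW)]);xd=np.array([yd[1],-yd[0]]);print(np.c_[S@xd,S@yd].round(4))
"
```

```text
t 2.15 loc mm [  1.3  22.6 137.7] F x,y,z [0.6 0.5 0.4] toolx err deg [-0.01  0.03  0.11] grip -0.0
[[-0.0456  0.0737]
 [ 0.0449  0.0729]
 [-0.0526 -0.0874]
 [ 0.0488 -0.0882]]
```

```bash
python3 -m creep '{"slide":[[0,0,0.015],[0,0,0.02],[0,0,0.02],[0,0,0.01],[0,0,0],[0,0,0]],"twist":[0,0,0,0,0,0]}' >/dev/null
python3 -c "
from h import *;st()"
python3 -m creep '{"slide":[[-0.004,0,0],[-0.004,0,0],[-0.004,0,0],[-0.002,0,0],[0,0,0]],"twist":[0,0,0,0,0]}' >/dev/null
python3 -c "
from h import *;st()"
```

```text
t 2.9 loc mm [ 1.1 22.2 71.9] F x,y,z [ 0.  -0.   1.5] toolx err deg [0.01 0.01 0.06] grip 0.0
t 3.52 loc mm [ 0.6  7.9 71.3] F x,y,z [-0.2 -0.5 -0.3] toolx err deg [0.03 0.   0.  ] grip -0.0
```

```bash
for i in 1 2 3 4 5; do python3 -m creep '{"slide":[[-0.001,0,0],[-0.001,0,0],[0,0,0]],"twist":[0,0,0]}' >/dev/null
python3 -c "
from h import *;st()"; done
```

```text
t 3.9 loc mm [ 0.6  6.1 71.3] F x,y,z [-0.4 -0.2  0. ] toolx err deg [ 0.01 -0.    0.  ] grip -0.0
t 4.28 loc mm [ 0.6  4.  71.3] F x,y,z [0.5 0.6 0.1] toolx err deg [ 0.02 -0.    0.01] grip -0.0
t 4.65 loc mm [ 0.6  2.4 71.3] F x,y,z [-0.6  0.2  0.2] toolx err deg [-0.    0.02  0.  ] grip 0.0
t 5.03 loc mm [ 0.6  2.  71.4] F x,y,z [0.2 6.6 0.5] toolx err deg [-0.07  0.11  0.01] grip 0.0
t 5.4 loc mm [ 0.6  1.6 71.4] F x,y,z [-0.  10.1  0.1] toolx err deg [-0.14  0.2   0.01] grip 0.0
```

Contact is at TCP y ≈ 2.2 mm, so the lever is at -15.9 mm, in the second notch. The arm gives roughly 2 N/mm. I'll go on towards zero.

```bash
for i in 1 2 3 4 5 6 7; do python3 -m creep '{"slide":[[-0.0015,0,0],[-0.0015,0,0],[0,0,0]],"twist":[0,0,0]}' >/dev/null
python3 -c "
from h import *;st()"; done
```

```text
t 5.78 loc mm [ 0.6 -4.7 71.4] F x,y,z [-0.1  1.5 -0.4] toolx err deg [-0.    0.    0.01] grip -0.0
t 6.15 loc mm [ 0.6 -8.7 71.3] F x,y,z [ 0.4 -0.2  0. ] toolx err deg [ 0.06 -0.03  0.  ] grip 0.0
t 6.53 loc mm [  0.6 -11.1  71.3] F x,y,z [-0.9 -0.1 -0.6] toolx err deg [ 0.03 -0.    0.  ] grip 0.0
t 6.9 loc mm [  0.6 -13.6  71.3] F x,y,z [-0.3  1.9  0.8] toolx err deg [-0.    0.02  0.01] grip -0.0
t 7.28 loc mm [  0.6 -14.2  71.4] F x,y,z [-0.1  8.1  0.1] toolx err deg [-0.11  0.16  0.01] grip -0.0
t 7.65 loc mm [  0.6 -18.5  71.3] F x,y,z [-0.2  4.9  0.9] toolx err deg [-0.06  0.07  0.  ] grip -0.0
t 8.03 loc mm [  0.6 -24.1  71.3] F x,y,z [-1.  -0.1 -0.3] toolx err deg [ 0.08 -0.05  0.01] grip 0.0
```

```bash
for i in 1 2 3 4 5 6; do python3 -m creep '{"slide":[[-0.0015,0,0],[-0.0015,0,0],[0,0,0]],"twist":[0,0,0]}' >/dev/null
python3 -c "
from h import *;st()"; done
```

```text
t 8.4 loc mm [  0.6 -26.2  71.3] F x,y,z [-0.7 -0.  -0.7] toolx err deg [ 0.03 -0.01  0.  ] grip 0.0
t 8.78 loc mm [  0.6 -29.   71.3] F x,y,z [-0.2  0.4 -0.2] toolx err deg [ 0.03 -0.    0.  ] grip -0.0
t 9.15 loc mm [  0.6 -29.6  71.4] F x,y,z [-0.4  6.6  0. ] toolx err deg [-0.09  0.14  0.  ] grip 0.0
t 9.53 loc mm [  0.6 -29.7  71.4] F x,y,z [-1.2 13.3  0.1] toolx err deg [-0.22  0.3   0.01] grip -0.0
t 9.9 loc mm [  0.6 -29.8  71.4] F x,y,z [-1.1 21.1  0.4] toolx err deg [-0.35  0.47  0.  ] grip 0.0
t 10.28 loc mm [  0.6 -29.9  71.5] F x,y,z [-0.8 26.8  1.9] toolx err deg [-0.47  0.64  0.  ] grip 0.0
```

26.8 N at -29.8 mm with no yield: the lever is at the zero stop. Next I'll back off, rise, and cross to the zero side.

```bash
python3 -m creep '{"slide":[[0.008,0,0],[0.008,0,0],[0.006,0,0],[0,0,-0.012],[0,0,-0.016],[0,0,-0.016],[0,0,-0.006],[0,0,0]],"twist":[0,0,0,0,0,0,0,0]}' >/dev/null
python3 -c "
from h import *;st()"
python3 -m creep '{"slide":[[-0.01,0,0],[-0.016,0,0],[-0.016,0,0],[-0.014,0,0],[-0.006,0,0],[0,0,0],[0,0,0]],"twist":[0,0,0,0,0,0,0]}' >/dev/null
python3 -c "
from h import *;st()"
```

```text
t 11.28 loc mm [  0.9 -18.9 122. ] F x,y,z [-0.   0.  -0.1] toolx err deg [0.02 0.01 0.06] grip -0.0
t 12.15 loc mm [  0.6 -80.  121.3] F x,y,z [0.2 0.4 0. ] toolx err deg [-0.04  0.03  0.  ] grip 0.0
```

```bash
python3 -m creep '{"slide":[[0,0,0.012],[0,0,0.016],[0,0,0.016],[0,0,0.006],[0,0,0],[0.004,0,0],[0.003,0,0],[0,0,0]],"twist":[0,0,0,0,0,0,0,0]}' >/dev/null
python3 -c "
from h import *;st()"
for i in 1 2 3 4; do python3 -m creep '{"slide":[[0.001,0,0],[0.001,0,0],[0,0,0]],"twist":[0,0,0]}' >/dev/null
python3 -c "
from h import *;st()"; done
```

```text
t 13.15 loc mm [  0.8 -73.2  71.7] F x,y,z [-0.  -0.4  0.4] toolx err deg [-0.04  0.02  0.04] grip -0.0
t 13.53 loc mm [  0.6 -71.7  71.3] F x,y,z [-0.1 -0.5  0.1] toolx err deg [0.01 0.01 0.  ] grip 0.0
t 13.9 loc mm [  0.6 -69.7  71.3] F x,y,z [ 0.1 -0.2  0.5] toolx err deg [-0.    0.01  0.  ] grip -0.0
t 14.28 loc mm [  0.6 -67.7  71.3] F x,y,z [ 0.1 -0.3 -0.5] toolx err deg [-0.    0.01  0.  ] grip 0.0
t 14.65 loc mm [  0.6 -65.6  71.3] F x,y,z [ 0.8  0.3 -0.6] toolx err deg [-0.    0.01  0.01] grip 0.0
```

```bash
for i in 1 2 3 4; do python3 -m creep '{"slide":[[0.001,0,0],[0.001,0,0],[0,0,0]],"twist":[0,0,0]}' >/dev/null
python3 -c "
from h import *;st()"; done
```

```text
t 15.03 loc mm [  0.6 -65.   71.4] F x,y,z [-0.1 -5.5  0.5] toolx err deg [ 0.07 -0.07  0.01] grip 0.0
t 15.4 loc mm [  0.6 -64.6  71.4] F x,y,z [  0.2 -10.1  -0.1] toolx err deg [ 0.13 -0.16  0.01] grip 0.0
t 15.78 loc mm [  0.6 -61.2  71.4] F x,y,z [-0.5 -4.2 -0.3] toolx err deg [ 0.08 -0.06  0.01] grip 0.0
t 16.15 loc mm [  0.6 -56.5  71.3] F x,y,z [0.4 0.3 0.1] toolx err deg [-0.06  0.07  0.  ] grip 0.0
```

```bash
for i in 1 2 3 4 5 6 7 ; do python3 -m creep '{"slide":[[0.001,0,0],[0.001,0,0],[0,0,0]],"twist":[0,0,0]}' >/dev/null
python3 -c "
from h import *;st()"; done
```

```text
t 16.52 loc mm [  0.6 -55.4  71.3] F x,y,z [1.  0.1 0. ] toolx err deg [-0.01  0.02  0.  ] grip 0.0
t 16.9 loc mm [  0.6 -53.6  71.3] F x,y,z [-0.2  0.4  0.5] toolx err deg [-0.    0.01  0.  ] grip -0.0
t 17.27 loc mm [  0.6 -51.6  71.3] F x,y,z [-0.  -0.3 -0.9] toolx err deg [-0.    0.01  0.  ] grip 0.0
t 17.65 loc mm [  0.6 -49.7  71.4] F x,y,z [ 0.3 -0.5 -0.4] toolx err deg [-0.    0.01  0.01] grip 0.0
t 18.02 loc mm [  0.6 -49.   71.3] F x,y,z [-0.9 -4.7  1.6] toolx err deg [ 0.07 -0.07  0.  ] grip -0.0
t 18.4 loc mm [  0.6 -48.6  71.4] F x,y,z [-0.5 -9.2  0.3] toolx err deg [ 0.14 -0.16  0.01] grip -0.0
t 18.77 loc mm [  0.6 -45.1  71.4] F x,y,z [-0.2 -4.3 -0. ] toolx err deg [ 0.08 -0.06  0.01] grip 0.0
```

The first click is confirmed: new contact at -49.4 mm, 16 mm further on. On to the second.

```bash
for i in 1 2 3 4 5 6 7 ; do python3 -m creep '{"slide":[[0.001,0,0],[0.001,0,0],[0,0,0]],"twist":[0,0,0]}' >/dev/null
python3 -c "
from h import *;st()"; done
```

```text
t 19.15 loc mm [  0.6 -40.5  71.3] F x,y,z [ 0.6  0.5 -0.8] toolx err deg [-0.06  0.07  0.  ] grip 0.0
t 19.52 loc mm [  0.6 -39.5  71.3] F x,y,z [-0.4  0.9 -0.7] toolx err deg [-0.01  0.02  0.  ] grip -0.0
t 19.9 loc mm [  0.6 -37.6  71.3] F x,y,z [-0.8  0.2 -0. ] toolx err deg [-0.    0.01  0.  ] grip 0.0
t 20.27 loc mm [  0.6 -35.6  71.3] F x,y,z [-0.5  0.6 -0.2] toolx err deg [-0.    0.01  0.01] grip 0.0
t 20.65 loc mm [  0.6 -33.6  71.3] F x,y,z [-0.4 -0.6  0.5] toolx err deg [-0.    0.01  0.  ] grip 0.0
t 21.02 loc mm [  0.6 -33.   71.4] F x,y,z [-0.2 -5.5  0.6] toolx err deg [ 0.06 -0.07  0.  ] grip -0.01
t 21.4 loc mm [  0.6 -32.6  71.4] F x,y,z [-0.5 -8.9  1.6] toolx err deg [ 0.13 -0.16 -0.  ] grip 0.0
```

The second click is confirmed (contact at -33.4 mm). For the third, the snap should come by about -24.5 mm, and I'll stop near -22.

```bash
for i in 1 2 3; do python3 -m creep '{"slide":[[0.001,0,0],[0.001,0,0],[0,0,0]],"twist":[0,0,0]}' >/dev/null
python3 -c "
from h import *;st()"; done
python3 -c "
from h import *
from workcell import manip
p,d=manip.camera('scene');np.savez('s2.npz',p=p,d=d,**manip.camera_params('scene'))
cv2.imwrite('pics/c2.png',cv2.resize(p[200:300,110:250],None,fx=5,fy=5,interpolation=cv2.INTER_CUBIC))"
```

```text
t 21.77 loc mm [  0.6 -29.1  71.3] F x,y,z [-0.9 -3.8 -0.2] toolx err deg [ 0.08 -0.06  0.  ] grip -0.01
t 22.15 loc mm [  0.6 -24.5  71.3] F x,y,z [-0.2 -0.2  0.2] toolx err deg [-0.06  0.07  0.  ] grip -0.0
t 22.52 loc mm [  0.6 -23.5  71.3] F x,y,z [ 0.3 -0.1 -0.6] toolx err deg [-0.01  0.02  0.  ] grip 0.0
```

View pics/c2.png

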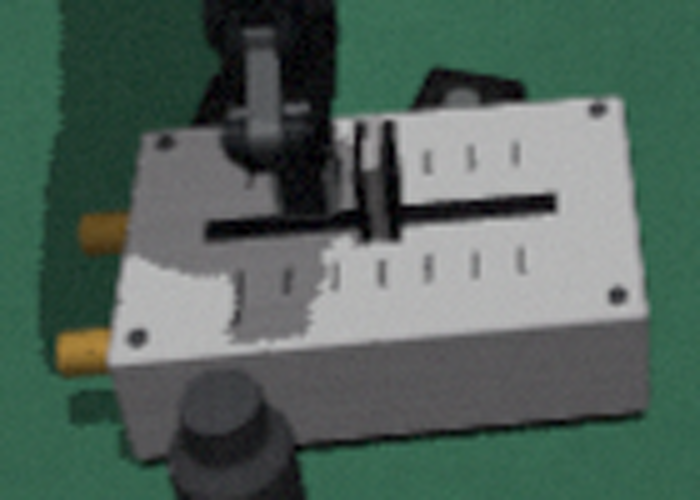

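The lever stands at crop (378,238) on the fourth line (381), which is the third click, and there is a gap between it and the fingers. I'll back off and rise.

```bash
python3 -m creep '{"slide":[[-0.005,0,0],[-0.01,0,0],[-0.005,0,0],[0,0,-0.015],[0,0,-0.03],[0,0,-0.03],[0,0,-0.015],[0,0,0]],"twist":[0,0,0,0,0,0,0,0]}' >/dev/null
python3 -m creep '{"slide":[[0,0,0],[0,0,0],[0,0,0],[0,0,0]],"twist":[0,0,0,0]}' >/dev/null
python3 -c "
from h import *;st()
from workcell import manip
p,d=manip.camera('scene')
cv2.imwrite('pics/c3.png',cv2.resize(p[200:300,110:250],None,fx=5,fy=5,interpolation=cv2.INTER_CUBIC))"
```

```text
t 24.07 loc mm [  0.5 -43.8 161. ] F x,y,z [-1.1 -0.1  0. ] toolx err deg [ 0.01  0.   -0.03] grip -0.0
```

View pics/c3.png

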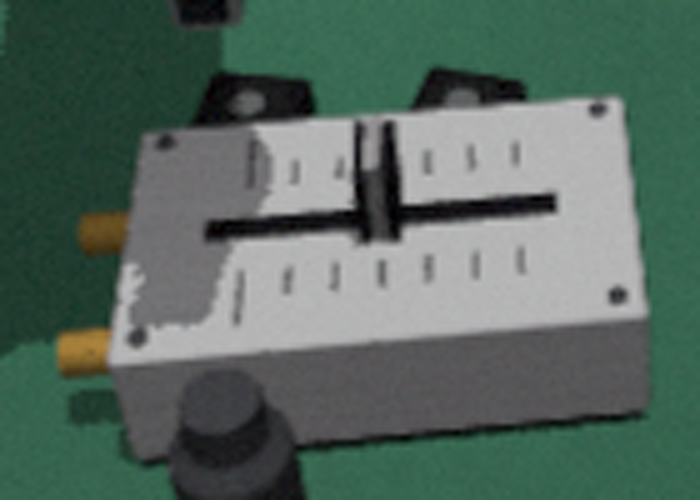

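The lever rests at (378,238) on the third line after the zero line, and the arm is clear of everything.

```bash
python3 -c "
from workcell import manip
print(manip.hand_in())"
```

```text
the job is handed in; nothing more can be done
None
```

The lever was pushed to the zero stop, where it held against 27 N, then out three clicks; it rests in the third click, the arm is clear, and the job was handed in at about 24 s.

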